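# Find and mark the balance point of a scaled wash tube

### The arm

A 6-joint arm with a two-finger parallel gripper is mounted at the origin on the work surface. World frame = base frame: x ahead of the robot, y to its left, z up, the work surface at z = 0. Lengths are in m, angles in rad, forces in N, time in s.
With the tool pointing down it reaches from about 0.25 to 0.725 m from the base axis. Payload 4 kg.
Tool frame: the origin (TCP) lies midway between the tips of the shut fingers; the grasp point (between the pads) lies 19 mm behind it; z points along the fingers, y is the line along which they close (so a half turn about z gives the same grasp; the last joint's range is limited). The gripper opens to 85 mm and grips with 20 to 120 N. Pads are 22 mm wide; open, the fingers measure 114 mm over their backs; the gripper's body (76 mm by 85 mm) begins 54 mm behind the grasp point. The pads swing forward as they close: fully open they stand 13 mm farther back than shut.
Start: joints at [-1.342, 0.241, 0.005, 1.335, 0, 1.571], TCP at [0.113, -0.487, 0.231] pointing down, gripper open.
Joint ranges: [-2.72, 2.72], [-1.05, 1.87], [-1.09, 1.28], [-1.99, 2.15], [-1.42, 1.44], [-3.14, 3.14]. Speed limits (rad/s): [2.79, 2.79, 3.14, 3.14, 3.14, 3.14].

### API

Orientations are given as a unit quaternion [x, y, z, w].
In Python, from workcell import bot gives the robot as it stands. The module is installed in compiled form; this text tells all that it offers.
- The arm moves only by the tool jog_arm, never from a script. Its argument "deltas" is a list of rows, each an object with "fingers": the opening, from 0 (shut) to 1 (fully open); "delta_pos": the shift along the tool's x, y, z normalised to -1 to 1, where 1 is 300 mm, a list of three; "yaw": the turn about the tool's z normalised to -1 to 1, where 1 is pi/4 rad. A call has 1 to 12 rows; each row is the pose to reach, as a shift and turn from the pose commanded when the call began, along the tool's axes at that moment; what a row does not reach only later rows make up. A row lasts 1/10 s, in which the tool goes at most 50 mm and 8.59 degrees, less where a joint would pass 70% of its speed; a pose out of reach is approached as far as the arm can. A call with a number of a shift or a turn outside -1 to 1 is refused whole. A call with a gripper value outside its range is refused whole. The fingers move at their own pace and stop on an object; the grip force is fixed at half the most. Time passes only in rows, so rows that repeat a pose let the fingers close. It gives the time, the measured TCP pose, the force, the opening and the grip force at its end, in the units of the state.
- bot.get_obs(): the state, without advancing time (a new reading comes with each control period).
- bot.camera(name): name is "scene" or "side" or "wrist"; returns a dict with "image" (400x640x3 uint8, red, green, blue), "range_z" (400x640 float32, m along the optical axis (not along the pixel's ray), 0 where there is no reading), "fx", "fy", "cx", "cy" (pixels), "rvec" (rotation vector, rad) and "tvec" (3), from world to camera coordinates, as OpenCV has them. Camera axes: x right, y down, z forward; pixel columns grow to the right and rows downward; lengths in m; the calibration is good to about 2 mm. The wrist camera is an equidistant fisheye: a pixel r from the principal point sees the ray r / f radians off the axis. A picture is of the moment at which its call begins.
- bot.job_done(): hands the job in; it is judged then, once.
The state is a dict: "clock": time; "joint_pos": joint angles; "joint_vel": joint speeds; "tau": joint torques, N m; "eef_pos": TCP position; "tool_rot": TCP orientation; "ft_force": force on the tool from outside, world axes, zero at the start; "ft_torque": the same for the moment, N m; "grip_width": finger opening in m; "grasp_force": force on a finger pad.
Only numpy, scipy, OpenCV 4.12 (cv2) and the standard library are available. Lean on these libraries where they do the work, as an engineer would, in place of code of your own. Each camera call takes 0.05 s, during which the arm holds its last target. There are 200 camera calls.

### The job

The stainless wash tube is to be hung level from one hook: slide it along the draining stand over the brass rod, gently and without lifting it off the stand, only until it just tips by itself onto the rubber stop, and leave it lying so. Then set the orange hanger clip astride the tube exactly above the brass rod to mark the balance point, let go, and leave everything else on the table where it is.

Things in the scene. Friction and masses are not known exactly. Their poses are not given: they have to be found in the camera images.
- stand: Low steel draining stand fixed to the table, 420 x 100 mm, placed and turned differently each time. Origin on the table under the brass rod; z up; the tube slides along its +y. Top plate 80 mm wide, top 60 mm above the table, from 240 to 15 mm behind (-y) the rod. Guide strips on it, 6 mm high, inner faces 15.5 mm either side of centre, 235 to 65 mm behind the rod.
- edge (a point): Middle of the top line of the brass fulcrum rod (12 mm thick, 100 mm long along the stand's x), 60 mm above the table, level with the plate. Axes as the stand's.
- stop: Grey block with a rubber top on the stand's centre line, 130 mm beyond the rod (+y), 50 x 16 mm; its top is 49 mm above the table, 11 mm below the rod's top, its origin 8 mm above the table. It catches the tube, which rests on it tipped about 0.08 rad, far end down.
- tube: Stainless square wash tube 24 x 24 x 400 mm, blue end caps, black side jets, 0.5 to 0.7 kg. Origin mid-length on the underside; y along the tube, to the stand's +y; z up. Starts level, its middle 100 to 130 mm behind the rod. Fixed scale inside puts its unseen balance point up to 45 mm either way from the middle. Thin wall: a push or squeeze over 25 N dents it.
- tail (a point): Middle of the tube's near end face (-y end, 200 mm from its origin, 12 mm above the underside), where it can be pushed. Fingers bearing on this end can hold it down by friction: it may tip only once they are backed off. More than about 8 mm past the tipping point is too far.
- clip: Orange saddle hanger clip, 40 g, standing on its legs. Origin between the feet, z up. Legs 18 mm high, 6 mm thick in x, 30 mm clear between them, under a bridge 42 (x) by 22 (y) by 6 mm. It goes astride the tube, its y along the tube, bridge on the tube's top: origin then 6 mm above the tube's underside.
- fin (a point): Middle of the grip fin on the clip, 43 mm above the clip's origin; the fin is 28 mm (x) by 14 mm (y) and stands from 24 to 62 mm above the origin, with a black hanging hole. Axes as the clip's.
- jug: Bystander, to be left alone: white detergent jug, 90 mm wide, 220 mm tall. Origin in the middle of its underside.
- spray: Bystander, to be left alone: yellow bottle with red cap, 64 mm wide, 190 mm tall. Origin in the middle of its underside.
- mug: Bystander, to be left alone: white mug, 80 mm wide, 90 mm tall. Origin in the middle of its underside.
- bowl: Bystander, to be left alone: blue bowl, 130 mm wide, 55 mm tall. Origin in the middle of its underside.
- brush: Bystander, to be left alone: brush with a wooden handle and a flat grey head, lying on the table.
- collar: Bystander, to be left alone: brass pipe collar, 44 mm wide, 16 mm tall, lying flat. Origin in the middle of its underside.
- spoon: Bystander, to be left alone: serving spoon lying on the table.
Not all that is in view belongs to the job. What is shaped like the clip but blue is not meant.

How it is judged:
By the outcome, as a careful person would: the job done as asked, in the order asked, and still so for the second after the job is handed in, with the robot touching nothing.
It also fails if it takes over 72 s, if anything falls off the work surface, if the arm or the gripper's body presses on something with over 40 N, if the wrist force passes 120 N, or if a joint passes its speed limit or range.

## Working session

There is one attempt and no reset: what is moved stays moved. The work goes in short steps, Python scripts to look and compute and a tool call to move; the robot and the scene stay as the last step left them, time stands still between calls to the robot, and variables do not carry over. Pictures are saved under pics/ and viewed, at most 10 in all, crops included, and the job is handed in when it is done.

Besides the shell and the picture viewer there is one more tool, called as a command line: name --argument value ..., lists and objects as JSON in quotes. jog_arm: Moves the arm, as the interface text tells. Scaled input: -1 to 1 covers 300 mm each way for a shift and pi/4 rad each way for a turn. Its arguments: {"type":"object","properties":{"deltas":{"type":"array","items":{"type":"object","properties":{"fingers":{"type":"number"},"delta_pos":{"type":"array","items":{"type":"number"}},"yaw":{"type":"number"}}}}},"required":["deltas"]}

```bash
mkdir -p pics
cat > h.py <<'E'
import numpy as np, cv2
from workcell import bot
def cam(n):
    c=bot.camera(n); c['R']=cv2.Rodrigues(np.array(c['rvec'],float))[0]; c['t']=np.array(c['tvec'],float).ravel(); return c
def ray(c,uv,wrist=False):
    uv=np.atleast_2d(uv).astype(float); x=(uv[:,0]-c['cx'])/c['fx']; y=(uv[:,1]-c['cy'])/c['fy']
    if wrist:
        r=np.hypot(x,y)+1e-12; d=np.c_[np.sin(r)*x/r,np.sin(r)*y/r,np.cos(r)]
    else: d=np.c_[x,y,np.ones_like(x)]
    return -c['R'].T@c['t'], d@c['R']
def onplane(c,uv,z,wrist=False):
    o,d=ray(c,uv,wrist); return o+d*((z-o[2])/d[:,2])[:,None]
def cloud(c,wrist=False):
    v,u=np.mgrid[0:400,0:640]; uv=np.c_[u.ravel(),v.ravel()]
    o,d=ray(c,uv,wrist); z=c['range_z'].ravel()
    dc=d@c['R'].T; P=o+d*(z/dc[:,2])[:,None]; P[z<=0]=np.nan
    return P.reshape(400,640,3)
def save(c,n): cv2.imwrite('pics/'+n+'.png',c['image'][:,:,::-1])
E
python3 - <<'E'
from h import *
for n in('scene','side'):
    c=cam(n); save(c,n+'0'); print(n,c['fx'],-c['R'].T@c['t'],c['R'][2])
o=bot.get_obs(); print({k:np.round(v,3) for k,v in o.items()})
E
```

```text
scene 382.98136181724095 [1.20142323 0.67712216 0.82808062] [-0.55318167 -0.47415267 -0.68495933]
side 442.4420377778436 [0.53185448 0.9583145  0.67322466] [ 0.02768617 -0.79111851 -0.61103599]
{'clock': np.float64(0.1), 'joint_pos': array([-1.342,  0.241,  0.004,  1.335, -0.   ,  1.571]), 'joint_vel': array([ 0.001, -0.001,  0.002, -0.001, -0.   ,  0.   ]), 'tau': array([ 2.0000e-03, -3.7314e+01,  2.5301e+01,  1.1000e-02,  0.0000e+00,
        0.0000e+00]), 'eef_pos': array([ 0.113, -0.486,  0.231]), 'tool_rot': array([ 0.993,  0.114, -0.   , -0.001]), 'ft_force': array([ 0.065, -0.418, -0.32 ]), 'ft_torque': array([0.001, 0.002, 0.026]), 'grasp_force': np.float64(0.0), 'grip_width': np.float64(0.085)}
```

View pics/scene0.png

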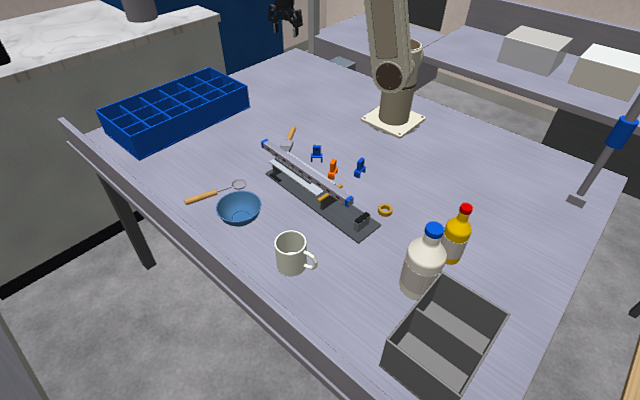

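View pics/side0.png

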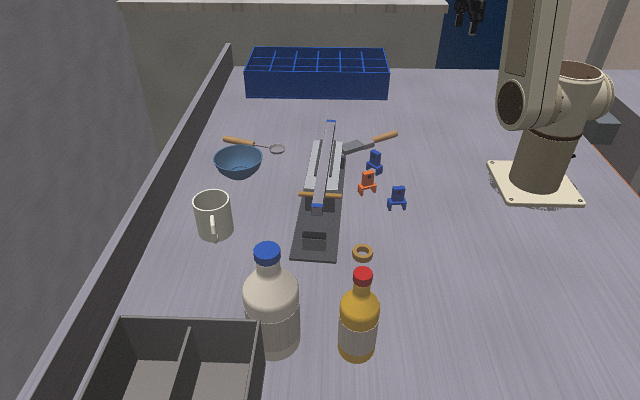

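The scene view shows the tube on the stand with blue caps at about (265,143) and (350,202), and the stop at (362,220). There are three clip-shaped things: orange at (333,168), and blue at (316,152) and (360,167). The orange one is meant, by colour. In the side view it is at (368,181).

```bash
cat > meas.py <<'E'
from h import *
cs={n:cam(n) for n in('scene','side')}
for n,c in cs.items():
    P=cloud(c); hsv=cv2.cvtColor(c['image'],cv2.COLOR_RGB2HSV); H,S,V=[hsv[...,i].astype(int) for i in range(3)]
    reg=(P[...,0]>.25)&(P[...,0]<.75)&(abs(P[...,1])<.45)&(P[...,2]>.004)&(P[...,2]<.15)
    def comps(m,lab):
        k,L,st,ce=cv2.connectedComponentsWithStats(m.astype(np.uint8))
        for i in range(1,k):
            if st[i,4]>=12:
                q=P[L==i]; print(n,lab,ce[i].round(),st[i,4],'med',np.nanmedian(q,0).round(3),'min',np.nanmin(q,0).round(3),'max',np.nanmax(q,0).round(3))
    comps(reg&(H>3)&(H<12)&(S>170),'orange'); comps(reg&(H>100)&(H<130)&(S>150),'blue'); comps(reg&(H>=12)&(H<25)&(S>130),'brass')
    top=reg&(abs(P[...,2]-.084)<.004)&(S<90)
    q=P[top]; q=q[(q[:,0]>.3)]
    l=cv2.fitLine(q[:,:2].astype(np.float32),cv2.DIST_HUBER,0,.01,.01).ravel(); print(n,'top line',l.round(4),len(q), np.degrees(np.arctan2(l[1],l[0])))
    dk=reg&(abs(P[...,2]-.049)<.004)&(V<110); comps(dk,'stop?')
    comps(reg&(abs(P[...,2]-.06)<.004),'plate')
c=cs['side']; cv2.imwrite('pics/crop1.png',cv2.resize(c['image'][100:270,270:430,::-1],None,fx=3.5,fy=3.5,interpolation=cv2.INTER_CUBIC))
E
python3 meas.py
```

```text
scene blue [264. 142.] 22 med [ 0.533 -0.172  0.084] min [ 0.516 -0.178  0.061] max [ 0.539 -0.165  0.087]
scene blue [316. 152.] 116 med [ 0.411 -0.042  0.034] min [ 0.388 -0.065  0.005] max [ 0.429 -0.024  0.067]
scene blue [359. 167.] 128 med [0.375 0.118 0.032] min [0.344 0.104 0.004] max [0.388 0.127 0.066]
scene blue [348. 200.] 41 med [0.563 0.214 0.083] min [0.521 0.183 0.008] max [0.567 0.22  0.087]
scene brass [291. 133.] 46 med [ 0.367 -0.211  0.019] min [ 0.331 -0.236  0.013] max [ 0.404 -0.186  0.024]
scene brass [332. 169.] 101 med [0.443 0.057 0.033] min [0.416 0.042 0.004] max [0.454 0.068 0.067]
scene brass [323. 197.] 51 med [0.579 0.139 0.058] min [0.521 0.096 0.007] max [0.599 0.143 0.062]
scene brass [385. 209.] 113 med [0.459 0.282 0.015] min [0.437 0.262 0.004] max [0.476 0.302 0.021]
scene top line [0.0755 0.9971 0.5413 0.0204] 687 85.67003
scene stop? [316. 150.] 13 med [ 0.414 -0.042  0.049] min [ 0.406 -0.05   0.045] max [ 0.42  -0.034  0.053]
scene stop? [327. 198.] 15 med [0.566 0.143 0.048] min [0.55  0.139 0.045] max [0.585 0.145 0.052]
scene stop? [362
[... 3148 characters left out ...]
.064]
side plate [376. 153.] 43 med [ 0.406 -0.041  0.061] min [ 0.395 -0.057  0.056] max [ 0.42  -0.031  0.064]
side plate [368. 173.] 57 med [0.432 0.054 0.062] min [0.419 0.041 0.056] max [0.446 0.063 0.064]
side plate [398. 188.] 58 med [0.366 0.115 0.061] min [0.351 0.107 0.056] max [0.379 0.122 0.064]
side plate [305. 193.] 52 med [0.582 0.139 0.059] min [0.564 0.129 0.056] max [0.599 0.144 0.063]
side plate [333. 195.] 60 med [0.518 0.142 0.059] min [0.499 0.134 0.056] max [0.536 0.148 0.062]
side plate [228. 213.] 16 med [0.745 0.219 0.06 ] min [0.743 0.207 0.056] max [0.749 0.229 0.064]
side plate [316. 214.] 18 med [0.554 0.219 0.062] min [0.541 0.216 0.059] max [0.565 0.221 0.063]
```

View pics/crop1.png

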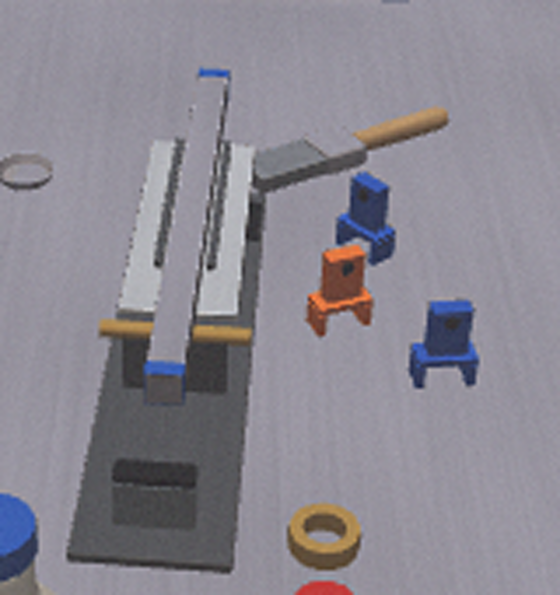

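The crop confirms that the orange clip stands between the two blue decoys, at about crop (345,290). The tube lies over the rod with its near end overhanging the stand. I'll go behind the tail with the fingers shut.

jog_arm --deltas '[{"fingers":0,"delta_pos":[1.0,-0.37,0],"yaw":0},{"fingers":0,"delta_pos":[1.0,-0.37,0],"yaw":0},{"fingers":0,"delta_pos":[1.0,-0.37,0],"yaw":0},{"fingers":0,"delta_pos":[1.0,-0.37,0],"yaw":0},{"fingers":0,"delta_pos":[1.0,-0.37,0],"yaw":0.39},{"fingers":0,"delta_pos":[1.0,-0.37,0],"yaw":0.39},{"fingers":0,"delta_pos":[1.0,-0.37,0],"yaw":0.39},{"fingers":0,"delta_pos":[1.0,-0.37,0],"yaw":0.39}]'

```text
clock: 1.0
eef_pos: [0.3833, -0.3085, 0.231]
tool_rot: [0.999, -0.036, 0.0, -0.0]
ft_force: [0.1, 1.1, -0.4]
grip_width: -0.0002
grasp_force: 0.0
```

jog_arm --deltas '[{"fingers":0,"delta_pos":[0.44,-0.33,0.1],"yaw":0},{"fingers":0,"delta_pos":[0.44,-0.33,0.1],"yaw":0},{"fingers":0,"delta_pos":[0.44,-0.33,0.1],"yaw":0},{"fingers":0,"delta_pos":[0.44,-0.33,0.1],"yaw":0},{"fingers":0,"delta_pos":[0.44,-0.33,0.1],"yaw":0}]'

```text
clock: 1.5
eef_pos: [0.5205, -0.2211, 0.1999]
tool_rot: [0.999, -0.037, -0.001, -0.0]
ft_force: [-0.6, -1.3, -0.2]
grip_width: 0.0002
grasp_force: 0.0
```

Run:
```python
from h import *
c=cam('wrist'); save(c,'w1'); print(c['fx'],c['cx'],c['cy'],-c['R'].T@c['t']); print(bot.get_obs()['eef_pos'])
P=cloud(c,True); hsv=cv2.cvtColor(c['image'],cv2.COLOR_RGB2HSV); H,S,V=[hsv[...,i].astype(int) for i in range(3)]
m=(H>100)&(H<130)&(S>130)&(P[...,2]>.03)&(P[...,2]<.12)
k,L,st,ce=cv2.connectedComponentsWithStats(m.astype(np.uint8))
for i in range(1,k):
    if st[i,4]>30: q=P[L==i]; print(ce[i],st[i,4],np.nanmin(q,0),np.nanmax(q,0))
```

```text
309.70691628693146 321.5231202297215 200.54494234893954 [ 0.60372942 -0.22779993  0.34225025]
[ 0.51932104 -0.22218036  0.20048267]
[587.26257902 159.17284866] 31004 [ 0.32816147 -0.74320379  0.03000106] [ 0.7799742  -0.49179967  0.10135319]
[117.06060606  33.87878788] 33 [ 0.70379467 -0.03120227  0.04522738] [ 0.71057536 -0.00709323  0.05633945]
[267.42080378 187.67375887] 423 [ 0.51372588 -0.18015771  0.06293037] [ 0.53941082 -0.16697707  0.08633139]
[  8.2  193.24] 75 [0.54257165 0.2060583  0.04464273] [0.56636991 0.25951284 0.0866751 ]
[187.61662198 281.65683646] 373 [ 0.39512648 -0.06095401  0.03041358] [ 0.42099784 -0.03425441  0.06358674]
[106.87534626 301.97229917] 361 [0.35141247 0.10212251 0.03001575] [0.38023912 0.11871699 0.06417554]
[631.38461538 390.08923077] 325 [-0.40969219 -1.40610662  0.03007207] [-0.21865909 -1.22168     0.06984378]
```

View pics/w1.png

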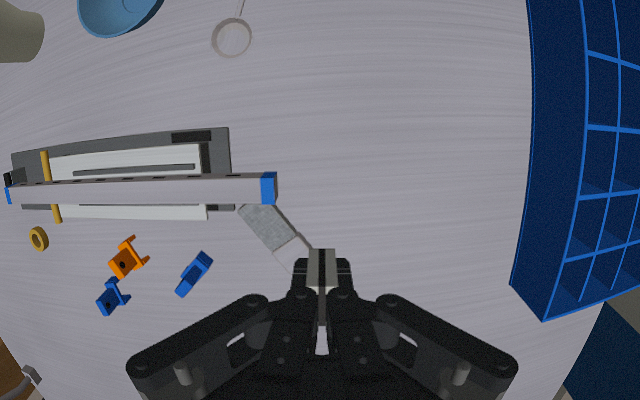

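The wrist view shows the tail's blue cap at (267,188) and the shut fingertips at (320,255), with the brush lying low to the side. Now I'll go down behind the tail and approach.

jog_arm --deltas '[{"fingers":0,"delta_pos":[0.013,0,0.15],"yaw":0},{"fingers":0,"delta_pos":[0.013,0,0.3],"yaw":0},{"fingers":0,"delta_pos":[0.013,0,0.44],"yaw":0},{"fingers":0,"delta_pos":[0.013,0,0.44],"yaw":0},{"fingers":0,"delta_pos":[0.013,-0.03,0.44],"yaw":0},{"fingers":0,"delta_pos":[0.013,-0.06,0.44],"yaw":0},{"fingers":0,"delta_pos":[0.013,-0.075,0.44],"yaw":0},{"fingers":0,"delta_pos":[0.013,-0.09,0.44],"yaw":0},{"fingers":0,"delta_pos":[0.013,-0.105,0.44],"yaw":0},{"fingers":0,"delta_pos":[0.013,-0.12,0.44],"yaw":0}]'

```text
clock: 2.55
eef_pos: [0.5276, -0.1884, 0.071]
tool_rot: [0.999, -0.039, 0.002, 0.002]
ft_force: [-0.9, -6.4, 4.1]
grip_width: -0.0003
grasp_force: 3.0
```

jog_arm --deltas '[{"fingers":0,"delta_pos":[0,-0.016,0],"yaw":0},{"fingers":0,"delta_pos":[0,-0.032,0],"yaw":0},{"fingers":0,"delta_pos":[0,-0.048,0],"yaw":0},{"fingers":0,"delta_pos":[0,-0.064,0],"yaw":0},{"fingers":0,"delta_pos":[0,-0.08,0],"yaw":0},{"fingers":0,"delta_pos":[0,-0.096,0],"yaw":0},{"fingers":0,"delta_pos":[0,-0.112,0],"yaw":0},{"fingers":0,"delta_pos":[0,-0.128,0],"yaw":0},{"fingers":0,"delta_pos":[0,-0.144,0],"yaw":0},{"fingers":0,"delta_pos":[0,-0.16,0],"yaw":0},{"fingers":0,"delta_pos":[0,-0.17,0],"yaw":0},{"fingers":0,"delta_pos":[0,-0.16,0],"yaw":0}]'

```text
clock: 3.75
eef_pos: [0.5308, -0.1386, 0.0702]
tool_rot: [0.999, -0.038, 0.001, 0.0]
ft_force: [1.0, -0.7, -0.0]
grip_width: 0.0002
grasp_force: 0.0
```

```bash
cat > tip.py <<'E'
from h import *
import sys
o=bot.get_obs(); c=cam('side'); P=cloud(c); hsv=cv2.cvtColor(c['image'],cv2.COLOR_RGB2HSV); H,S,V=[hsv[...,i].astype(int) for i in range(3)]
D=np.array([.073,.9973]); 
w=P[...,:2]-np.array([.551,.140]); s=w@D; l=w@np.array([.9973,-.073])
m=(H>100)&(H<130)&(S>130)&(P[...,2]>.055)&(abs(l)<.03)&(s>.03)&(s<.3)
q=P[m]; top=(abs(l)<.008)&(abs(P[...,2]-.08)<.025)&(s>-.2)&(s<.3)&(S<90)&(P[...,2]>.066)
a=np.polyfit(s[top],P[...,2][top],1)
print('far cap z med',np.nanmedian(q[:,2]).round(4),'max s',np.nanpercentile(s[m],95).round(4),'slope',a[0].round(4),'z@rod',a[1].round(4),'tcp',o['eef_pos'].round(4),'F',o['ft_force'].round(1))
if len(sys.argv)>1: save(c,sys.argv[1])
E
python3 tip.py
```

```text
far cap z med 0.0844 max s 0.1353 slope -0.0113 z@rod 0.0835 tcp [ 0.5308 -0.1386  0.0702] F [ 1.  -0.7 -0. ]
```

jog_arm --deltas '[{"fingers":0,"delta_pos":[0,-0.015,0],"yaw":0},{"fingers":0,"delta_pos":[0,-0.03,0],"yaw":0},{"fingers":0,"delta_pos":[0,-0.042,0],"yaw":0},{"fingers":0,"delta_pos":[0,-0.05,0],"yaw":0},{"fingers":0,"delta_pos":[0,-0.055,0],"yaw":0},{"fingers":0,"delta_pos":[0,-0.055,0],"yaw":0},{"fingers":0,"delta_pos":[0,-0.04,0],"yaw":0},{"fingers":0,"delta_pos":[0,-0.04,0],"yaw":0},{"fingers":0,"delta_pos":[0,-0.04,0],"yaw":0}]'

```text
clock: 4.7
eef_pos: [0.5306, -0.1263, 0.0689]
tool_rot: [0.999, -0.039, -0.001, -0.001]
ft_force: [-0.5, -0.1, 0.9]
grip_width: -0.0
grasp_force: 0.0
```

```bash
python3 tip.py
```

```text
far cap z med 0.0846 max s 0.151 slope -0.0112 z@rod 0.0836 tcp [ 0.5306 -0.1263  0.0689] F [-0.5 -0.1  0.9]
```

jog_arm --deltas '[{"fingers":0,"delta_pos":[0,-0.016,0],"yaw":0},{"fingers":0,"delta_pos":[0,-0.025,0],"yaw":0},{"fingers":0,"delta_pos":[0,-0.025,0],"yaw":0},{"fingers":0,"delta_pos":[0,-0.008,0],"yaw":0},{"fingers":0,"delta_pos":[0,-0.008,0],"yaw":0},{"fingers":0,"delta_pos":[0,-0.008,0],"yaw":0},{"fingers":0,"delta_pos":[0,-0.025,0],"yaw":0},{"fingers":0,"delta_pos":[0,-0.033,0],"yaw":0},{"fingers":0,"delta_pos":[0,-0.033,0],"yaw":0},{"fingers":0,"delta_pos":[0,-0.017,0],"yaw":0},{"fingers":0,"delta_pos":[0,-0.017,0],"yaw":0},{"fingers":0,"delta_pos":[0,-0.017,0],"yaw":0}]'

```text
clock: 5.95
eef_pos: [0.5313, -0.1217, 0.0692]
tool_rot: [0.999, -0.039, -0.0, -0.0]
ft_force: [-0.0, -0.3, -0.1]
grip_width: 0.0001
grasp_force: 0.0
```

```bash
python3 tip.py
```

```text
far cap z med 0.0846 max s 0.1545 slope -0.011 z@rod 0.0837 tcp [ 0.5313 -0.1217  0.0692] F [-0.  -0.3 -0.1]
```

jog_arm --deltas '[{"fingers":0,"delta_pos":[0,-0.016,0],"yaw":0},{"fingers":0,"delta_pos":[0,-0.026,0],"yaw":0},{"fingers":0,"delta_pos":[0,-0.026,0],"yaw":0},{"fingers":0,"delta_pos":[0,-0.01,0],"yaw":0},{"fingers":0,"delta_pos":[0,-0.01,0],"yaw":0},{"fingers":0,"delta_pos":[0,-0.01,0],"yaw":0},{"fingers":0,"delta_pos":[0,-0.026,0],"yaw":0},{"fingers":0,"delta_pos":[0,-0.036,0],"yaw":0},{"fingers":0,"delta_pos":[0,-0.036,0],"yaw":0},{"fingers":0,"delta_pos":[0,-0.02,0],"yaw":0},{"fingers":0,"delta_pos":[0,-0.02,0],"yaw":0},{"fingers":0,"delta_pos":[0,-0.02,0],"yaw":0}]'

```text
clock: 7.2
eef_pos: [0.5318, -0.1157, 0.0693]
tool_rot: [0.999, -0.039, -0.0, -0.0]
ft_force: [-0.0, -0.3, -0.2]
grip_width: 0.0005
grasp_force: 0.0
```

```bash
python3 tip.py
```

```text
far cap z med 0.0843 max s 0.1609 slope -0.0101 z@rod 0.0835 tcp [ 0.5318 -0.1157  0.0693] F [-0.  -0.3 -0.2]
```

jog_arm --deltas '[{"fingers":0,"delta_pos":[0,-0.016,0],"yaw":0},{"fingers":0,"delta_pos":[0,-0.026,0],"yaw":0},{"fingers":0,"delta_pos":[0,-0.026,0],"yaw":0},{"fingers":0,"delta_pos":[0,-0.01,0],"yaw":0},{"fingers":0,"delta_pos":[0,-0.01,0],"yaw":0},{"fingers":0,"delta_pos":[0,-0.01,0],"yaw":0},{"fingers":0,"delta_pos":[0,-0.026,0],"yaw":0},{"fingers":0,"delta_pos":[0,-0.035,0],"yaw":0},{"fingers":0,"delta_pos":[0,-0.035,0],"yaw":0},{"fingers":0,"delta_pos":[0,-0.019,0],"yaw":0},{"fingers":0,"delta_pos":[0,-0.019,0],"yaw":0},{"fingers":0,"delta_pos":[0,-0.019,0],"yaw":0}]'

```text
clock: 8.45
eef_pos: [0.5323, -0.11, 0.0693]
tool_rot: [0.999, -0.039, -0.0, -0.0]
ft_force: [0.3, 0.2, 0.6]
grip_width: -0.0002
grasp_force: 0.0
```

```bash
python3 tip.py
```

```text
far cap z med 0.0841 max s 0.1663 slope -0.011 z@rod 0.0836 tcp [ 0.5323 -0.11    0.0693] F [0.3 0.2 0.6]
```

jog_arm --deltas '[{"fingers":0,"delta_pos":[0,-0.016,0],"yaw":0},{"fingers":0,"delta_pos":[0,-0.026,0],"yaw":0},{"fingers":0,"delta_pos":[0,-0.026,0],"yaw":0},{"fingers":0,"delta_pos":[0,-0.01,0],"yaw":0},{"fingers":0,"delta_pos":[0,-0.01,0],"yaw":0},{"fingers":0,"delta_pos":[0,-0.01,0],"yaw":0},{"fingers":0,"delta_pos":[0,-0.026,0],"yaw":0},{"fingers":0,"delta_pos":[0,-0.035,0],"yaw":0},{"fingers":0,"delta_pos":[0,-0.035,0],"yaw":0},{"fingers":0,"delta_pos":[0,-0.019,0],"yaw":0},{"fingers":0,"delta_pos":[0,-0.019,0],"yaw":0},{"fingers":0,"delta_pos":[0,-0.019,0],"yaw":0}]'

```text
clock: 9.7
eef_pos: [0.5327, -0.1043, 0.0693]
tool_rot: [0.999, -0.039, -0.0, -0.0]
ft_force: [-0.9, -0.1, 0.1]
grip_width: -0.0002
grasp_force: 0.0
```

```bash
python3 tip.py
```

```text
far cap z med 0.0841 max s 0.1725 slope -0.0113 z@rod 0.0837 tcp [ 0.5327 -0.1043  0.0693] F [-0.9 -0.1  0.1]
```

jog_arm --deltas '[{"fingers":0,"delta_pos":[0,-0.016,0],"yaw":0},{"fingers":0,"delta_pos":[0,-0.026,0],"yaw":0},{"fingers":0,"delta_pos":[0,-0.026,0],"yaw":0},{"fingers":0,"delta_pos":[0,-0.01,0],"yaw":0},{"fingers":0,"delta_pos":[0,-0.01,0],"yaw":0},{"fingers":0,"delta_pos":[0,-0.01,0],"yaw":0},{"fingers":0,"delta_pos":[0,-0.026,0],"yaw":0},{"fingers":0,"delta_pos":[0,-0.035,0],"yaw":0},{"fingers":0,"delta_pos":[0,-0.035,0],"yaw":0},{"fingers":0,"delta_pos":[0,-0.019,0],"yaw":0},{"fingers":0,"delta_pos":[0,-0.019,0],"yaw":0},{"fingers":0,"delta_pos":[0,-0.019,0],"yaw":0}]'

```text
clock: 10.95
eef_pos: [0.5331, -0.0986, 0.0692]
tool_rot: [0.999, -0.039, -0.0, -0.0]
ft_force: [-1.3, -0.8, -0.1]
grip_width: 0.0002
grasp_force: 0.0
```

```bash
python3 tip.py
```

```text
far cap z med 0.0837 max s 0.1774 slope -0.0119 z@rod 0.0837 tcp [ 0.5331 -0.0986  0.0692] F [-1.3 -0.8 -0.1]
```

jog_arm --deltas '[{"fingers":0,"delta_pos":[0,-0.016,0],"yaw":0},{"fingers":0,"delta_pos":[0,-0.026,0],"yaw":0},{"fingers":0,"delta_pos":[0,-0.026,0],"yaw":0},{"fingers":0,"delta_pos":[0,-0.01,0],"yaw":0},{"fingers":0,"delta_pos":[0,-0.01,0],"yaw":0},{"fingers":0,"delta_pos":[0,-0.01,0],"yaw":0},{"fingers":0,"delta_pos":[0,-0.026,0],"yaw":0},{"fingers":0,"delta_pos":[0,-0.035,0],"yaw":0},{"fingers":0,"delta_pos":[0,-0.035,0],"yaw":0},{"fingers":0,"delta_pos":[0,-0.019,0],"yaw":0},{"fingers":0,"delta_pos":[0,-0.019,0],"yaw":0},{"fingers":0,"delta_pos":[0,-0.019,0],"yaw":0}]'

```text
clock: 12.2
eef_pos: [0.5336, -0.093, 0.0692]
tool_rot: [0.999, -0.039, -0.0, -0.0]
ft_force: [-0.1, -0.8, 0.2]
grip_width: -0.0
grasp_force: 0.0
```

```bash
python3 tip.py
```

```text
far cap z med 0.0833 max s 0.1832 slope -0.012 z@rod 0.0838 tcp [ 0.5336 -0.093   0.0692] F [-0.1 -0.8  0.2]
```

jog_arm --deltas '[{"fingers":0,"delta_pos":[0,-0.016,0],"yaw":0},{"fingers":0,"delta_pos":[0,-0.026,0],"yaw":0},{"fingers":0,"delta_pos":[0,-0.026,0],"yaw":0},{"fingers":0,"delta_pos":[0,-0.01,0],"yaw":0},{"fingers":0,"delta_pos":[0,-0.01,0],"yaw":0},{"fingers":0,"delta_pos":[0,-0.01,0],"yaw":0},{"fingers":0,"delta_pos":[0,-0.026,0],"yaw":0},{"fingers":0,"delta_pos":[0,-0.035,0],"yaw":0},{"fingers":0,"delta_pos":[0,-0.035,0],"yaw":0},{"fingers":0,"delta_pos":[0,-0.019,0],"yaw":0},{"fingers":0,"delta_pos":[0,-0.019,0],"yaw":0},{"fingers":0,"delta_pos":[0,-0.019,0],"yaw":0}]'

```text
clock: 13.45
eef_pos: [0.534, -0.0873, 0.0693]
tool_rot: [0.999, -0.039, -0.0, -0.0]
ft_force: [-0.8, 0.6, -0.2]
grip_width: -0.0002
grasp_force: 0.0
```

```bash
python3 tip.py
```

```text
far cap z med 0.0832 max s 0.1895 slope -0.0146 z@rod 0.0838 tcp [ 0.534  -0.0873  0.0693] F [-0.8  0.6 -0.2]
```

jog_arm --deltas '[{"fingers":0,"delta_pos":[0,-0.016,0],"yaw":0},{"fingers":0,"delta_pos":[0,-0.026,0],"yaw":0},{"fingers":0,"delta_pos":[0,-0.026,0],"yaw":0},{"fingers":0,"delta_pos":[0,-0.01,0],"yaw":0},{"fingers":0,"delta_pos":[0,-0.01,0],"yaw":0},{"fingers":0,"delta_pos":[0,-0.01,0],"yaw":0},{"fingers":0,"delta_pos":[0,-0.026,0],"yaw":0},{"fingers":0,"delta_pos":[0,-0.035,0],"yaw":0},{"fingers":0,"delta_pos":[0,-0.035,0],"yaw":0},{"fingers":0,"delta_pos":[0,-0.019,0],"yaw":0},{"fingers":0,"delta_pos":[0,-0.019,0],"yaw":0},{"fingers":0,"delta_pos":[0,-0.019,0],"yaw":0}]'

```text
clock: 14.7
eef_pos: [0.5345, -0.0818, 0.0693]
tool_rot: [0.999, -0.039, 0.0, -0.0]
ft_force: [0.3, -0.2, 0.2]
grip_width: -0.0001
grasp_force: 0.0
```

```bash
python3 tip.py
```

```text
far cap z med 0.069 max s 0.1955 slope -0.0801 z@rod 0.084 tcp [ 0.5345 -0.0818  0.0693] F [ 0.3 -0.2  0.2]
```

It has tipped: the slope is -0.08. I'll back straight off, then rise.

jog_arm --deltas '[{"fingers":0,"delta_pos":[0,0.05,0],"yaw":0},{"fingers":0,"delta_pos":[0,0.12,0],"yaw":0},{"fingers":0,"delta_pos":[0,0.15,-0.1],"yaw":0},{"fingers":0,"delta_pos":[0,0.15,-0.25],"yaw":0},{"fingers":0.5,"delta_pos":[0,0.15,-0.4],"yaw":0},{"fingers":0.5,"delta_pos":[-0.1,0.15,-0.5],"yaw":0},{"fingers":0.5,"delta_pos":[-0.25,0.15,-0.5],"yaw":0},{"fingers":0.5,"delta_pos":[-0.39,0.15,-0.5],"yaw":0},{"fingers":0.5,"delta_pos":[-0.39,0,-0.5],"yaw":0},{"fingers":0.5,"delta_pos":[-0.39,-0.15,-0.5],"yaw":0},{"fingers":0.5,"delta_pos":[-0.39,-0.3,-0.5],"yaw":0},{"fingers":0.5,"delta_pos":[-0.39,-0.44,-0.5],"yaw":0}]'

```text
clock: 15.95
eef_pos: [0.4255, -0.002, 0.2196]
tool_rot: [1.0, -0.013, 0.0, -0.017]
ft_force: [-0.4, -0.8, -0.2]
grip_width: 0.0427
grasp_force: 0.0
```

```bash
cat > clip.py <<'E'
from h import *
import sys
o=bot.get_obs(); print(o['eef_pos'].round(4),o['tool_rot'].round(4),o['clock'])
for n in('wrist','side','scene'):
    c=cam(n); w=n=='wrist'; P=cloud(c,w); hsv=cv2.cvtColor(c['image'],cv2.COLOR_RGB2HSV); H,S,V=[hsv[...,i].astype(int) for i in range(3)]
    m=(H>3)&(H<18)&(S>150)&(np.hypot(P[...,0]-.433,P[...,1]-.055)<.045)
    for lo,hi,t in((.059,.066,'fin top'),(.021,.027,'bridge')):
        q=P[m&(P[...,2]>lo)&(P[...,2]<hi)][:,:2]
        if len(q)>8:
            (cx,cy),(a,b),an=cv2.minAreaRect((q*1000).astype(np.float32)); print(n,t,len(q),round(cx,1),round(cy,1),'size',round(a,1),round(b,1),'ang',round(an,1))
    if w: save(c,'w_'+sys.argv[1])
E
python3 clip.py 1; python3 tip.py
```

```text
[ 0.4255 -0.002   0.2196] [ 9.998e-01 -1.320e-02  2.000e-04 -1.660e-02] 15.95
wrist fin top 135 433.0 49.8 size 28.0 14.2 ang 22.2
wrist bridge 82 432.9 49.4 size 41.6 21.7 ang 23.9
side fin top 30 431.8 52.0 size 24.1 12.2 ang 26.2
side bridge 41 431.2 54.9 size 41.9 21.5 ang 12.0
scene fin top 23 432.9 52.1 size 26.7 13.0 ang 37.4
scene bridge 22 433.5 54.9 size 41.6 18.2 ang 10.3
far cap z med 0.0689 max s 0.1952 slope -0.0809 z@rod 0.084 tcp [ 0.4257 -0.0033  0.2193] F [-0.1  0.3 -0. ]
```

View pics/w_1.png

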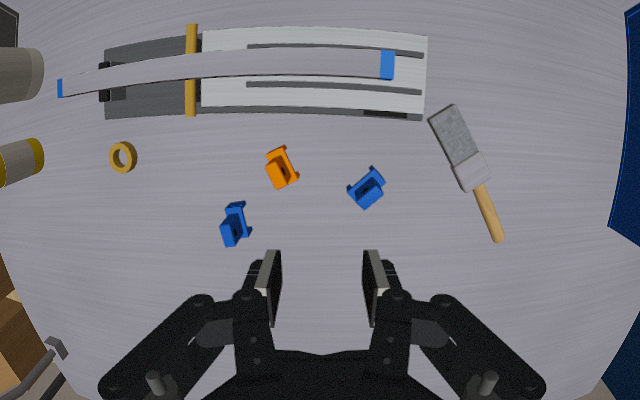

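The wrist view shows the orange clip at (281,167), the tube tipped onto the stop, and the rod at (191,70). I'll turn to the clip's angle and let it settle.

jog_arm --deltas '[{"fingers":0.5,"delta_pos":[0,0,0],"yaw":-0.2},{"fingers":0.5,"delta_pos":[0,0,0],"yaw":-0.4},{"fingers":0.5,"delta_pos":[0,0,0],"yaw":-0.6},{"fingers":0.5,"delta_pos":[0,0,0],"yaw":-0.6},{"fingers":0.5,"delta_pos":[0,0,0],"yaw":-0.6}]'

```text
clock: 16.65
eef_pos: [0.4255, -0.0034, 0.2192]
tool_rot: [0.976, 0.218, 0.003, -0.016]
ft_force: [0.2, -0.9, 0.3]
grip_width: 0.0429
grasp_force: 0.0
```

```bash
sed -i "s/^for n in('wrist','side','scene')/for n in('wrist',)/" clip.py
cat >> clip.py <<'E'
x,y,z,w_=o['tool_rot']; ang=2*np.arctan2(y,x); X=np.array([np.cos(ang),np.sin(ang)]);Y=np.array([np.sin(ang),-np.cos(ang)])
d=np.array([cx,cy])/1000-o['eef_pos'][:2]; print('tool x at',np.degrees(ang).round(1),'units x,y',(d@X/.3).round(3),(d@Y/.3).round(3))
E
python3 clip.py 2
```

```text
[ 0.4255 -0.0034  0.2192] [ 0.9759  0.2176  0.0035 -0.0159] 16.65
wrist fin top 112 432.5 49.9 size 27.5 13.2 ang 23.1
wrist bridge 64 433.3 49.7 size 41.3 20.9 ang 22.8
tool x at 25.1 units x,y 0.099 -0.149
```

jog_arm --deltas '[{"fingers":0.5,"delta_pos":[0.03,-0.045,0.0],"yaw":0.04},{"fingers":0.5,"delta_pos":[0.06,-0.09,0.1],"yaw":0.04},{"fingers":0.5,"delta_pos":[0.09,-0.133,0.2],"yaw":0.04},{"fingers":0.5,"delta_pos":[0.09,-0.133,0.3],"yaw":0.04},{"fingers":0.5,"delta_pos":[0.09,-0.133,0.4],"yaw":0.04},{"fingers":0.5,"delta_pos":[0.09,-0.133,0.4],"yaw":0.04},{"fingers":0.5,"delta_pos":[0.09,-0.133,0.4],"yaw":0.04}]'

```text
clock: 17.4
eef_pos: [0.4327, 0.0488, 0.1011]
tool_rot: [0.979, 0.204, 0.003, -0.016]
ft_force: [0.6, -0.2, 0.8]
grip_width: 0.0428
grasp_force: 0.0
```

```bash
python3 clip.py 3
```

```text
[0.4327 0.0488 0.1011] [ 0.9789  0.2036  0.0028 -0.0161] 17.4
wrist fin top 466 432.5 49.9 size 27.7 13.6 ang 23.3
wrist bridge 226 432.3 49.8 size 42.1 21.4 ang 22.9
tool x at 23.5 units x,y 0.0 -0.004
```

jog_arm --deltas '[{"fingers":0.5,"delta_pos":[0,0.004,0.08],"yaw":0},{"fingers":0.5,"delta_pos":[0,0.004,0.16],"yaw":0},{"fingers":0.5,"delta_pos":[0,0.004,0.23],"yaw":0},{"fingers":0.5,"delta_pos":[0,0.004,0.23],"yaw":0},{"fingers":0,"delta_pos":[0,0.004,0.23],"yaw":0},{"fingers":0,"delta_pos":[0,0.004,0.23],"yaw":0},{"fingers":0,"delta_pos":[0,0.004,0.23],"yaw":0},{"fingers":0,"delta_pos":[0,0.004,0.23],"yaw":0},{"fingers":0,"delta_pos":[0,0.004,0.23],"yaw":0},{"fingers":0,"delta_pos":[0,0.004,0.23],"yaw":0}]'

```text
clock: 18.45
eef_pos: [0.4352, 0.0501, 0.0339]
tool_rot: [0.979, 0.204, 0.006, -0.016]
ft_force: [-0.4, -0.9, 7.2]
grip_width: 0.0132
grasp_force: 60.3
```

jog_arm --deltas '[{"fingers":0,"delta_pos":[0,0,-0.05],"yaw":0},{"fingers":0,"delta_pos":[0,0,-0.15],"yaw":0},{"fingers":0,"delta_pos":[0,0,-0.28],"yaw":0},{"fingers":0,"delta_pos":[0,0,-0.41],"yaw":0.15},{"fingers":0,"delta_pos":[0,0,-0.5],"yaw":0.3},{"fingers":0,"delta_pos":[0,0,-0.5],"yaw":0.45},{"fingers":0,"delta_pos":[0,0,-0.5],"yaw":0.61},{"fingers":0,"delta_pos":[0,0,-0.5],"yaw":0.61},{"fingers":0,"delta_pos":[0,0,-0.5],"yaw":0.61}]'

```text
clock: 19.35
eef_pos: [0.4325, 0.008, 0.1825]
tool_rot: [0.999, -0.012, -0.0, -0.031]
ft_force: [1.4, 1.2, -0.5]
grip_width: 0.0131
grasp_force: 59.4
```

```bash
cat > rod.py <<'E'
from h import *
import sys
o=bot.get_obs(); x,y,z,w_=o['tool_rot']; ang=2*np.arctan2(y,x)
print(o['eef_pos'].round(4),o['tool_rot'].round(4),o['grip_width'],o['clock'],'tool x',np.degrees(ang).round(2))
c=cam('wrist'); P=cloud(c,True); hsv=cv2.cvtColor(c['image'],cv2.COLOR_RGB2HSV); H,S,V=[hsv[...,i].astype(int) for i in range(3)]
save(c,'w_'+sys.argv[1])
m=(H>12)&(H<28)&(S>100)&(abs(P[...,0]-.55)<.07)&(abs(P[...,1]-.14)<.03)
q=P[m]; print('rod n',len(q),'zmax',np.nanpercentile(q[:,2],98))
q=q[q[:,2]>.055]; l=cv2.fitLine(q[:,:2].astype(np.float32),cv2.DIST_HUBER,0,.01,.01).ravel()
(cx,cy),s,an=cv2.minAreaRect((q[:,:2]*1000).astype(np.float32)); print('rod rect',cx,cy,s,an,'line',l,np.degrees(np.arctan(l[1]/l[0])))
t=(np.abs(P[...,0]-.545)<.05)&(abs(P[...,1]-.13)<.15)&(P[...,2]>.0685)&(P[...,2]<.098)&(S<60)
q=P[t]; l=cv2.fitLine(q[:,:2].astype(np.float32),cv2.DIST_HUBER,0,.01,.01).ravel(); print('tube line',l,np.degrees(np.arctan2(l[1],l[0])),len(q))
m=(H>100)&(H<130)&(S>130)&(P[...,2]>.05)&(abs(P[...,0]-.55)<.05)
k,L,st,ce=cv2.connectedComponentsWithStats(m.astype(np.uint8))
for i in range(1,k):
    if st[i,4]>30: q=P[L==i]; print('cap',ce[i].round(),np.nanmedian(q,0).round(4),np.nanmin(q,0).round(4),np.nanmax(q,0).round(4))
m=(H>3)&(H<12)&(S>150)&(np.hypot(*(P[...,:2]-o['eef_pos'][:2]).transpose(2,0,1))<.06)
q=P[m]
if len(q): 
  print('clip n',len(q),'zmax,min',np.nanmax(q[:,2]),np.nanmin(q[:,2]))
  q=q[q[:,2]<np.nanmax(q[:,2])+1]; print('clip rect',cv2.minAreaRect((q[:,:2]*1000).astype(np.float32)))
E
python3 rod.py r1
```

```text
[0.4325 0.008  0.1825] [ 9.994e-01 -1.220e-02 -4.000e-04 -3.120e-02] 0.01305344488335501 19.35 tool x -1.4
rod n 906 zmax 0.06130566264657184
rod rect 548.7200317382812 134.62916564941406 (15.524358749389648, 99.25154113769531) 86.17120361328125 line [ 0.9976019  -0.06921305  0.54969144  0.13468853] -3.9687884
tube line [0.0682923  0.99766535 0.5464846  0.0943158 ] 86.08408 8519
cap [414.  69.] [ 0.5368 -0.0557  0.0994] [ 0.5247 -0.0721  0.0596] [ 0.5504 -0.0491  0.1018]
cap [51. 92.] [0.5615 0.3292 0.0694] [0.5507 0.3233 0.0675] [0.575  0.3366 0.0709]
clip n 74 zmax,min 0.2748029119106513 0.1492159869675919
clip rect ((437.3063049316406, 6.943042755126953), (26.276453018188477, 91.01101684570312), 0.4669198989868164)
```

View pics/w_r1.png

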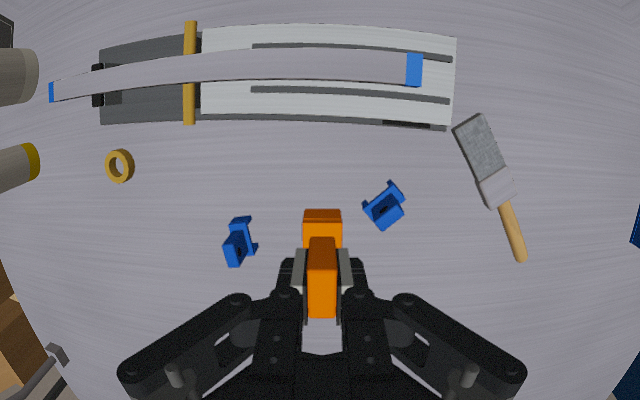

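The clip is held upright in the pads at about (322,265), but the tool has drifted and tilted. I'll check the joints.

Run:
```python
from workcell import bot
o=bot.get_obs(); print(o['joint_pos'].round(3),o['joint_vel'].round(3),o['tau'].round(1))
```

```text
[-0.024  0.139 -0.254  1.179  0.062  3.141] [ 0.019  0.004 -0.001 -0.    -0.    -0.001] [ -0.4 -31.3  24.3   0.    0.2   0. ]
```

Joint 6 is at its +3.14 limit, which baked a tilt into the commanded pose. Unwinding a full turn puts the joint well inside its range at the rod. All seven of these turns are identical.

jog_arm --deltas '[{"fingers":0,"delta_pos":[0,0,0],"yaw":-0.18},{"fingers":0,"delta_pos":[0,0,0],"yaw":-0.36},{"fingers":0,"delta_pos":[0,0,0],"yaw":-0.54},{"fingers":0,"delta_pos":[0,0,0],"yaw":-0.72},{"fingers":0,"delta_pos":[0,0,0],"yaw":-0.9},{"fingers":0,"delta_pos":[0,0,0],"yaw":-1}]'

```text
clock: 20.0
eef_pos: [0.4323, 0.0095, 0.1819]
tool_rot: [0.927, 0.375, 0.011, -0.029]
ft_force: [-0.4, -1.4, -0.2]
grip_width: 0.013
grasp_force: 59.4
```

jog_arm --deltas '[{"fingers":0,"delta_pos":[0,0,0],"yaw":-0.18},{"fingers":0,"delta_pos":[0,0,0],"yaw":-0.36},{"fingers":0,"delta_pos":[0,0,0],"yaw":-0.54},{"fingers":0,"delta_pos":[0,0,0],"yaw":-0.72},{"fingers":0,"delta_pos":[0,0,0],"yaw":-0.9},{"fingers":0,"delta_pos":[0,0,0],"yaw":-1}]'

```text
clock: 20.6
eef_pos: [0.4323, 0.0095, 0.1819]
tool_rot: [0.713, 0.701, 0.021, -0.023]
ft_force: [-0.1, -0.9, -0.3]
grip_width: 0.0131
grasp_force: 59.4
```

jog_arm --deltas '[{"fingers":0,"delta_pos":[0,0,0],"yaw":-0.18},{"fingers":0,"delta_pos":[0,0,0],"yaw":-0.36},{"fingers":0,"delta_pos":[0,0,0],"yaw":-0.54},{"fingers":0,"delta_pos":[0,0,0],"yaw":-0.72},{"fingers":0,"delta_pos":[0,0,0],"yaw":-0.9},{"fingers":0,"delta_pos":[0,0,0],"yaw":-1}]'

```text
clock: 21.2
eef_pos: [0.4323, 0.0095, 0.1819]
tool_rot: [0.39, 0.92, 0.028, -0.013]
ft_force: [0.3, 0.3, -0.6]
grip_width: 0.0129
grasp_force: 59.4
```

jog_arm --deltas '[{"fingers":0,"delta_pos":[0,0,0],"yaw":-0.18},{"fingers":0,"delta_pos":[0,0,0],"yaw":-0.36},{"fingers":0,"delta_pos":[0,0,0],"yaw":-0.54},{"fingers":0,"delta_pos":[0,0,0],"yaw":-0.72},{"fingers":0,"delta_pos":[0,0,0],"yaw":-0.9},{"fingers":0,"delta_pos":[0,0,0],"yaw":-1}]'

```text
clock: 21.8
eef_pos: [0.4323, 0.0095, 0.1819]
tool_rot: [0.008, 0.999, 0.031, -0.001]
ft_force: [-0.7, 0.1, -0.3]
grip_width: 0.013
grasp_force: 59.4
```

jog_arm --deltas '[{"fingers":0,"delta_pos":[0,0,0],"yaw":-0.18},{"fingers":0,"delta_pos":[0,0,0],"yaw":-0.36},{"fingers":0,"delta_pos":[0,0,0],"yaw":-0.54},{"fingers":0,"delta_pos":[0,0,0],"yaw":-0.72},{"fingers":0,"delta_pos":[0,0,0],"yaw":-0.9},{"fingers":0,"delta_pos":[0,0,0],"yaw":-1}]'

```text
clock: 22.4
eef_pos: [0.4323, 0.0095, 0.1819]
tool_rot: [-0.375, 0.927, 0.029, 0.011]
ft_force: [-0.1, 0.4, -0.9]
grip_width: 0.0129
grasp_force: 59.4
```

jog_arm --deltas '[{"fingers":0,"delta_pos":[0,0,0],"yaw":-0.18},{"fingers":0,"delta_pos":[0,0,0],"yaw":-0.36},{"fingers":0,"delta_pos":[0,0,0],"yaw":-0.54},{"fingers":0,"delta_pos":[0,0,0],"yaw":-0.72},{"fingers":0,"delta_pos":[0,0,0],"yaw":-0.9},{"fingers":0,"delta_pos":[0,0,0],"yaw":-1}]'

```text
clock: 23.0
eef_pos: [0.4323, 0.0095, 0.1819]
tool_rot: [-0.701, 0.713, 0.023, 0.021]
ft_force: [-0.4, 0.4, 0.1]
grip_width: 0.0131
grasp_force: 59.4
```

jog_arm --deltas '[{"fingers":0,"delta_pos":[0,0,0],"yaw":-0.18},{"fingers":0,"delta_pos":[0,0,0],"yaw":-0.36},{"fingers":0,"delta_pos":[0,0,0],"yaw":-0.54},{"fingers":0,"delta_pos":[0,0,0],"yaw":-0.72},{"fingers":0,"delta_pos":[0,0,0],"yaw":-0.9},{"fingers":0,"delta_pos":[0,0,0],"yaw":-1}]'

```text
clock: 23.6
eef_pos: [0.4323, 0.0095, 0.1819]
tool_rot: [0.92, -0.39, -0.013, -0.028]
ft_force: [0.7, 0.1, -1.4]
grip_width: 0.0125
grasp_force: 59.4
```

```bash
cat > st.py <<'E'
from workcell import bot
from scipy.spatial.transform import Rotation as Ro
import numpy as np
o=bot.get_obs(); M=Ro.from_quat(o['tool_rot']).as_matrix()
print(o['clock'].round(2),o['eef_pos'].round(4),'x',M[:,0].round(3),np.degrees(np.arctan2(M[1,0],M[0,0])).round(2),'y',M[:,1].round(3),'z',M[:,2].round(4),o['joint_pos'].round(3),'w',o['grip_width'].round(4))
E
python3 st.py
```

```text
Traceback (most recent call last):
  File "st.py", line 5, in <module>
    print(o['clock'].round(2),o['eef_pos'].round(4),'x',M[:,0].round(3),np.degrees(np.arctan2(M[1,0],M[0,0])).round(2),'y',M[:,1].round(3),'z',M[:,2].round(4),o['joint_pos'].round(3),'w',o['grip_width'].round(4))
          ^^^^^^^^^^^^^^^^
AttributeError: 'float' object has no attribute 'round'
```

jog_arm --deltas '[{"fingers":0,"delta_pos":[0,0,0],"yaw":-0.18},{"fingers":0,"delta_pos":[0,0,0],"yaw":-0.36},{"fingers":0,"delta_pos":[0,0,0],"yaw":-0.54},{"fingers":0,"delta_pos":[0,0,0],"yaw":-0.72},{"fingers":0,"delta_pos":[0,0,0],"yaw":-0.9},{"fingers":0,"delta_pos":[0,0,0],"yaw":-1}]'

```text
clock: 24.2
eef_pos: [0.4323, 0.0099, 0.1819]
tool_rot: [0.999, -0.01, -0.001, -0.031]
ft_force: [0.9, -0.3, -0.1]
grip_width: 0.0129
grasp_force: 59.4
```

jog_arm --deltas '[{"fingers":0,"delta_pos":[0,0,0],"yaw":-0.15},{"fingers":0,"delta_pos":[0,0,0],"yaw":-0.3},{"fingers":0,"delta_pos":[0,0,0],"yaw":-0.4},{"fingers":0,"delta_pos":[0,0,0],"yaw":-0.4}]'

```text
clock: 24.6
eef_pos: [0.413, 0.0981, 0.1819]
tool_rot: [0.994, 0.111, 0.007, -0.007]
ft_force: [-0.1, -0.2, -0.9]
grip_width: 0.013
grasp_force: 59.4
```

```bash
sed -i "s/o\['clock'\].round(2)/round(float(o['clock']),2)/;s/o\['grip_width'\].round(4)/o['grip_width']/" st.py; python3 st.py
```

```text
24.6 [0.413  0.0981 0.1819] x [0.975 0.221 0.015] 12.79 y [ 0.222 -0.975 -0.013] z [ 0.0116  0.0155 -0.9998] [ 0.224  0.111 -0.287  1.158  0.013 -3.141] w 0.012955866389921066
```

jog_arm --deltas '[{"fingers":0,"delta_pos":[0,0,0],"yaw":-0.15},{"fingers":0,"delta_pos":[0,0,0],"yaw":-0.3},{"fingers":0,"delta_pos":[0,0,0],"yaw":-0.4},{"fingers":0,"delta_pos":[0,0,0],"yaw":-0.4}]'

```text
clock: 25.0
eef_pos: [0.3742, 0.1756, 0.1818]
tool_rot: [0.973, 0.231, 0.012, 0.017]
ft_force: [-0.3, -1.2, -0.5]
grip_width: 0.0131
grasp_force: 59.4
```

```bash
python3 st.py; python3 rod.py r2
```

```text
25.0 [0.3742 0.1756 0.1818] x [0.893 0.45  0.016] 26.75 y [ 0.449 -0.893  0.04 ] z [ 0.0319 -0.0282 -0.9991] [ 0.468  0.088 -0.313  1.153 -0.04  -3.141] w 0.013094419174083905
[0.3742 0.1756 0.1818] [0.9727 0.2311 0.0123 0.0174] 0.013094419174083905 25.0 tool x 26.73
rod n 850 zmax 0.06093055627359447
rod rect 548.2805786132812 138.1024627685547 (11.992259979248047, 100.32889556884766) 85.9487075805664 line [ 0.9978624  -0.06535004  0.54505104  0.13935415] -3.7469516
tube line [0.0628733  0.99802154 0.5439072  0.10010026] 86.39524 6853
cap [584. 167.] [ 0.5329 -0.0551  0.0986] [ 0.5242 -0.062   0.0753] [ 0.5492 -0.0489  0.1009]
clip n 82 zmax,min 0.2768668815888706 0.00032944034147519563
clip rect ((368.4569091796875, 175.98040771484375), (51.10315704345703, 89.48855590820312), 72.34364318847656)
```

jog_arm --deltas '[{"fingers":0,"delta_pos":[0.1,0.08,0],"yaw":0.15},{"fingers":0,"delta_pos":[0.2,0.16,0],"yaw":0.3},{"fingers":0,"delta_pos":[0.3,0.24,0],"yaw":0.45},{"fingers":0,"delta_pos":[0.4,0.32,0.03],"yaw":0.6},{"fingers":0,"delta_pos":[0.46,0.373,0.06],"yaw":0.68},{"fingers":0,"delta_pos":[0.46,0.373,0.06],"yaw":0.68},{"fingers":0,"delta_pos":[0.46,0.373,0.06],"yaw":0.68}]'

```text
clock: 25.75
eef_pos: [0.5492, 0.1335, 0.1697]
tool_rot: [0.999, -0.037, 0.016, 0.014]
ft_force: [-0.4, -0.0, 0.2]
grip_width: 0.0127
grasp_force: 59.3
```

```bash
cat > hold.py <<'E'
from h import *
from scipy.spatial.transform import Rotation as Ro
o=bot.get_obs(); M=Ro.from_quat(o['tool_rot']).as_matrix(); p=o['eef_pos']
c=cam('wrist'); P=cloud(c,True); hsv=cv2.cvtColor(c['image'],cv2.COLOR_RGB2HSV); H,S,V=[hsv[...,i].astype(int) for i in range(3)]
m=(H>3)&(H<20)&(S>170)
T=(P-p)@M; m&=(abs(T[...,0])<.05)&(abs(T[...,1])<.03)&(T[...,2]>-.05)&(T[...,2]<.06)
q=T[m]*1000; print('n',len(q))
for lo in range(-40,50,4):
    s=q[(q[:,2]>=lo)&(q[:,2]<lo+4)]
    if len(s)>5: print(lo,len(s),'x',np.percentile(s[:,0],[2,50,98]).round(1),'y',np.percentile(s[:,1],[2,98]).round(1))
E
python3 st.py; python3 rod.py r3; python3 hold.py; python3 tip.py sideh
```

```text
25.75 [0.5492 0.1335 0.1697] x [ 0.997 -0.073  0.032] -4.21 y [-0.074 -0.997  0.027] z [ 0.0303 -0.0294 -0.9991] [ 0.258  0.384  0.042  1.207 -0.036 -2.81 ] w 0.012742388118211401
[0.5492 0.1335 0.1697] [ 0.9991 -0.0369  0.0157  0.0141] 0.012742388118211401 25.75 tool x -4.23
rod n 4190 zmax 0.20119732896973866
rod rect 565.4759521484375 134.61184692382812 (53.113685607910156, 54.373016357421875) 46.2432746887207 line [ 0.9999894  -0.00460151  0.5599438   0.13340889] -0.26364794
tube line [0.06088728 0.9981446  0.55132186 0.12198958] 86.509254 10545
cap [116. 203.] [0.5652 0.3294 0.0691] [0.5508 0.321  0.05  ] [0.5752 0.3364 0.0711]
cap [530. 206.] [ 0.5398 -0.0559  0.0991] [ 0.5251 -0.0633  0.0766] [ 0.5497 -0.0483  0.101 ]
clip n 59 zmax,min 0.26479016340994205 0.0003939081593448135
clip rect ((544.5802612304688, 144.87936401367188), (73.10543060302734, 61.65644454956055), 28.62640380859375)
n 3561
-36 32 x [-8.7 -4.1  0.1] y [-6.3  6.7]
-32 799 x [-14.4  -2.2  10.3] y [-6.2  6.5]
-28 708 x [-14.4   4.8  11.8] y [-6.2  6.5]
-24 130 x [ 9.5 11.2 11.9] y [-6.6  6.9]
-20 125 x [ 9.4 11.2 11.9] y [-6.5  6.9]
-16 123 x [ 9.7 11.  11.9] y [-6.3  7. ]
-12 96 x [ 9.8 11.  11.6] y [-6.4  6.8]
-8 102 x [ 9.6 11.  11.9] y [-6.6  6.4]
-4 97 x [ 9.6 10.8 11.6] y [-6.7  7. ]
0 82 x [ 9.3 10.9 11.5] y [-6.4  6.7]
4 85 x [ 9.5 10.7 11.6] y [-6.   6.4]
8 709 x [ 3.4 13.  17.8] y [-10.   10.6]
12 119 x [17.  17.6 18.3] y [-9.8 10.3]
16 83 x [17.2 17.6 18.1] y [-9.6 10.1]
20 105 x [17.  17.5 18.1] y [-9.8 10.1]
24 70 x [17.1 17.6 18.2] y [-9.6 10.1]
28 71 x [16.9 17.3 17.6] y [-9.5 10.3]
32 25 x [16.6 17.  17.3] y [-8.4  9.2]
far cap z med 0.0689 max s 0.1954 slope -0.0809 z@rod 0.0841 tcp [0.5487 0.1344 0.1707] F [-0.1  0.4  0.4]
```

View pics/w_r3.png

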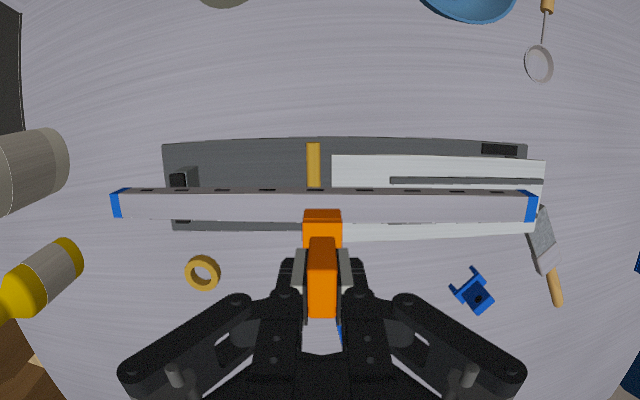

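The view shows the rod visible at (313,165) and the tube across at row 205. The clip is held at (322,230), slightly on the near side of the tube.

```bash
cat > al.py <<'E'
from h import *
from scipy.spatial.transform import Rotation as Ro
o=bot.get_obs(); M=Ro.from_quat(o['tool_rot']).as_matrix(); p=o['eef_pos']
c=cam('wrist'); hsv=cv2.cvtColor(c['image'],cv2.COLOR_RGB2HSV); H,S,V=[hsv[...,i].astype(int) for i in range(3)]
P=cloud(c,True)
m=(H>12)&(H<30)&(S>90)&(P[...,0]>.564)&(P[...,0]<.61)&(abs(P[...,1]-.138)<.025)&(P[...,2]<.066)&(P[...,2]>.05)
q=P[m]; print('rod pts',len(q),q.min(0).round(4),q.max(0).round(4))
for xr in(.568,.576,.584,.592): s=q[abs(q[:,0]-xr)<.004]; print(xr,np.percentile(s[:,1],[2,50,98]).round(4),'top pts y',s[s[:,2]>np.percentile(s[:,2],80)][:,1].mean().round(4))
# rays on z=.06 of mask centre
u=np.argwhere(m)[:,::-1]; r=onplane(c,u,.058,True); l=cv2.fitLine(r[:,:2].astype(np.float32),cv2.DIST_L2,0,.01,.01).ravel(); print('ray line',l.round(4),'y at x=.549',(l[3]+(.549-l[2])*l[1]/l[0]).round(4))
for ys in(.08,.10,.17,.19,.21):
    t=(abs(P[...,1]-ys)<.006)&(abs(P[...,0]-.55)<.03)&(S<80)&(abs(P[...,2]-(.0845-.08*(ys-.138)))<.004); s=P[t]
    print('tube y',ys,len(s),'x',np.percentile(s[:,0],[1,99]).round(4),np.percentile(s[:,0],[1,99]).mean().round(4), 'z',np.median(s[:,2]).round(4))
print('clip c', (p+M@np.array([-.003,.0002,.033])).round(4), p.round(4))
E
python3 al.py; python3 st.py
```

```text
rod pts 560 [0.564  0.1285 0.0501] [0.5988 0.1414 0.0616]
0.568 [0.1306 0.1358 0.1412] top pts y 0.1364
0.576 [0.13   0.1355 0.1411] top pts y 0.1354
0.584 [0.1294 0.1351 0.1408] top pts y 0.1353
0.592 [0.1288 0.1342 0.1401] top pts y 0.1347
ray line [ 0.9977 -0.0671  0.582   0.1351] y at x=.549 0.1373
tube y 0.08 446 x [0.5339 0.558 ] 0.546 z 0.0885
tube y 0.1 442 x [0.536  0.5592] 0.5476 z 0.0868
tube y 0.17 412 x [0.5415 0.5644] 0.5529 z 0.0814
tube y 0.19 408 x [0.5422 0.566 ] 0.5541 z 0.0798
tube y 0.21 373 x [0.5431 0.5666] 0.5549 z 0.0783
clip c [0.5467 0.1337 0.138 ] [0.5487 0.1347 0.171 ]
25.95 [0.5487 0.1349 0.1712] x [ 0.997 -0.071  0.035] -4.06 y [-0.072 -0.997  0.026] z [ 0.0328 -0.0288 -0.999 ] [ 0.261  0.381  0.041  1.207 -0.036 -2.81 ] w 0.012931307169464131
```

jog_arm --deltas '[{"fingers":0,"delta_pos":[0.002,-0.015,0.04],"yaw":0},{"fingers":0,"delta_pos":[0.002,-0.015,0.08],"yaw":0},{"fingers":0,"delta_pos":[0.002,-0.015,0.12],"yaw":0},{"fingers":0,"delta_pos":[0.002,-0.015,0.15],"yaw":0},{"fingers":0,"delta_pos":[0.002,-0.015,0.15],"yaw":0},{"fingers":0,"delta_pos":[0.002,-0.015,0.15],"yaw":0},{"fingers":0,"delta_pos":[0.002,-0.015,0.15],"yaw":0}]'

```text
clock: 26.65
eef_pos: [0.5521, 0.1381, 0.126]
tool_rot: [0.999, -0.036, 0.017, 0.014]
ft_force: [-0.0, -0.6, -0.2]
grip_width: 0.013
grasp_force: 59.4
```

```bash
python3 al.py; python3 st.py; python3 hold.py | sed -n '12,24p'
```

```text
rod pts 781 [0.564  0.1289 0.0529] [0.5988 0.1422 0.0616]
0.568 [0.131  0.1364 0.142 ] top pts y 0.1362
0.576 [0.1305 0.1361 0.1414] top pts y 0.136
0.584 [0.1299 0.1353 0.1407] top pts y 0.1348
0.592 [0.1294 0.1348 0.1401] top pts y 0.1347
ray line [ 0.997  -0.077   0.5817  0.1355] y at x=.549 0.138
tube y 0.08 598 x [0.5344 0.5584] 0.5464 z 0.0884
tube y 0.1 610 x [0.5362 0.5593] 0.5478 z 0.0868
tube y 0.17 601 x [0.5404 0.5644] 0.5524 z 0.0813
tube y 0.19 562 x [0.5422 0.5658] 0.554 z 0.0798
tube y 0.21 517 x [0.543 0.567] 0.555 z 0.0783
clip c [0.5502 0.1371 0.0929] [0.5521 0.1381 0.126 ]
26.7 [0.5522 0.1381 0.1262] x [ 0.997 -0.071  0.036] -4.1 y [-0.072 -0.997  0.026] z [ 0.0337 -0.0287 -0.999 ] [ 0.265  0.421 -0.021  1.104 -0.037 -2.806] w 0.013064682722273539
4 85 x [ 9.3 10.7 11.4] y [-6.2  6.8]
8 714 x [ 3.5 13.  17.8] y [-9.9 10.7]
12 111 x [17.  17.7 18.3] y [-9.9 10.2]
16 90 x [17.  17.7 18. ] y [-9.6 10.4]
20 103 x [17.  17.5 18.3] y [-9.8 10.2]
24 78 x [17.2 17.6 17.9] y [-9.8 10.1]
28 61 x [16.9 17.3 17.6] y [-9.7  9.9]
32 30 x [16.6 17.1 17.3] y [-9.5  9.8]
```

jog_arm --deltas '[{"fingers":0,"delta_pos":[-0.003,-0.005,0.0],"yaw":0},{"fingers":0,"delta_pos":[-0.003,-0.005,0.02],"yaw":0},{"fingers":0,"delta_pos":[-0.003,-0.005,0.04],"yaw":0},{"fingers":0,"delta_pos":[-0.003,-0.005,0.06],"yaw":0},{"fingers":0,"delta_pos":[-0.003,-0.005,0.075],"yaw":0},{"fingers":0,"delta_pos":[-0.003,-0.005,0.085],"yaw":0},{"fingers":0,"delta_pos":[-0.003,-0.005,0.088],"yaw":0},{"fingers":0,"delta_pos":[-0.003,-0.005,0.088],"yaw":0}]'

```text
clock: 27.55
eef_pos: [0.5514, 0.1382, 0.0999]
tool_rot: [0.999, -0.036, 0.017, 0.014]
ft_force: [-3.7, -1.8, 6.0]
grip_width: 0.0131
grasp_force: 60.4
```

```bash
python3 al.py|tail -1; python3 st.py; python3 tip.py side_p
```

```text
clip c [0.5494 0.1372 0.0669] [0.5514 0.1382 0.0999]
27.6 [0.5514 0.1383 0.1   ] x [ 0.997 -0.072  0.034] -4.1 y [-0.072 -0.997  0.027] z [ 0.0323 -0.0297 -0.999 ] [ 0.266  0.444 -0.058  1.045 -0.037 -2.804] w 0.012777740682121634
far cap z med 0.0716 max s 0.1958 slope -0.0803 z@rod 0.0857 tcp [0.5514 0.1383 0.1   ] F [-3.7 -1.5  6.5]
```

Contact at about 6 N with the clip seated at the right height and the tube still tipped. I'll release and rise.

jog_arm --deltas '[{"fingers":0.1,"delta_pos":[0,0,0],"yaw":0},{"fingers":0.2,"delta_pos":[0,0,0],"yaw":0},{"fingers":0.35,"delta_pos":[0,0,0],"yaw":0},{"fingers":0.45,"delta_pos":[0,0,0],"yaw":0},{"fingers":0.45,"delta_pos":[0,0,0],"yaw":0},{"fingers":0.45,"delta_pos":[0,0,-0.03],"yaw":0},{"fingers":0.45,"delta_pos":[0,0,-0.08],"yaw":0},{"fingers":0.45,"delta_pos":[0,0,-0.15],"yaw":0},{"fingers":0.45,"delta_pos":[0,0,-0.25],"yaw":0},{"fingers":0.45,"delta_pos":[0,0,-0.35],"yaw":0},{"fingers":0.45,"delta_pos":[0,0,-0.35],"yaw":0},{"fingers":0.45,"delta_pos":[0,0,-0.35],"yaw":0}]'

```text
clock: 28.85
eef_pos: [0.5489, 0.142, 0.2053]
tool_rot: [0.999, -0.036, 0.018, 0.014]
ft_force: [0.1, 0.1, -0.1]
grip_width: 0.0381
grasp_force: 0.0
```

```bash
cat > fin.py <<'E'
from h import *
D=np.array([.0698,.9976]);N=np.array([.9976,-.0698])
for n in('wrist','side','scene'):
    c=cam(n); w=n=='wrist'; P=cloud(c,w); hsv=cv2.cvtColor(c['image'],cv2.COLOR_RGB2HSV); H,S,V=[hsv[...,i].astype(int) for i in range(3)]
    r=P[...,:2]-np.array([.549,.1376]); s=r@D*1000; l=r@N*1000; z=P[...,2]*1000
    m=(H>3)&(H<20)&(S>150)&(abs(s)<40)&(abs(l)<40)&(z>63)
    for lo,hi in((122,132),(95,120),(86,93.5),(64,86)):
        k=m&(z>lo)&(z<hi)
        if k.sum()>6: print(n,lo,hi,k.sum(),'s',np.percentile(s[k],[3,97]).round(1),'l',np.percentile(l[k],[3,97]).round(1),'z',np.percentile(z[k],[3,97]).round(1))
    b=(H>12)&(H<30)&(S>90)&(abs(s)<20)&(abs(l)>25)&(abs(l)<48)&(abs(z-58)<6)
    print(n,'rod',b.sum(),'s',np.percentile(s[b],[3,50,97]).round(1))
    if n=='side': cv2.imwrite('pics/final_side.png',cv2.resize(c['image'][120:280,250:410,::-1],None,fx=3.5,fy=3.5,interpolation=cv2.INTER_CUBIC))
E
python3 fin.py; python3 tip.py
```

```text
wrist 122 132 628 s [-2.6 10.5] l [-12.5  13.2] z [123.8 128.9]
wrist 95 120 123 s [-3.4  9.1] l [12.4 14. ] z [ 96.9 119.2]
wrist 86 93.5 461 s [-8.7 11.6] l [-18.8  20.8] z [88.  92.4]
wrist 64 86 96 s [-10.2  10.8] l [12.9 20.8] z [68.8 85.9]
wrist rod 370 s [-5.7  0.2  5.9]
side 122 132 46 s [-0.8 12.5] l [-12.3  12.2] z [126.2 129.7]
side 86 93.5 59 s [-4.6 13.5] l [-19.8  19.1] z [87.9 92.5]
side rod 86 s [-3.1  4.   7. ]
scene 122 132 38 s [-0.1 13. ] l [-11.  14.] z [123.3 129.7]
scene 95 120 53 s [ 0.5 12.6] l [-10.3  14.9] z [ 95.3 119.1]
scene 86 93.5 44 s [-7.3 13.8] l [-16.8  20.6] z [87.1 92.5]
scene 64 86 33 s [-8.1 13.4] l [-17.6  21.2] z [67.2 84. ]
scene rod 41 s [-1.3  4.2  7.3]
far cap z med 0.069 max s 0.195 slope -0.0806 z@rod 0.084 tcp [0.5475 0.1416 0.2028] F [-0.3  0.7  0. ]
```

View pics/final_side.png

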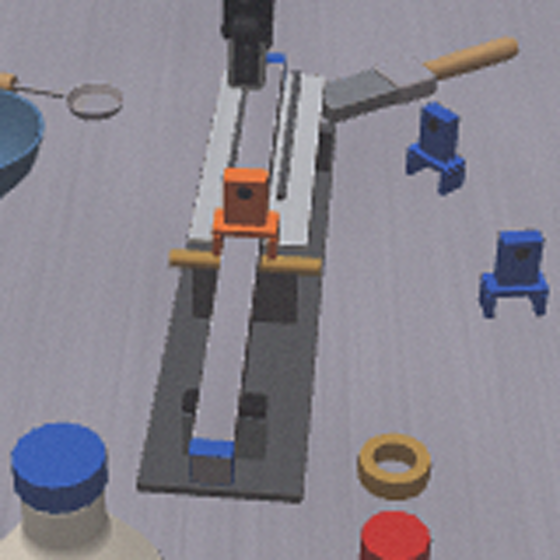

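The side crop shows the clip seated astride the tube over the rod at crop (246,210), with the tube lying on the stop. Measured offset from the rod is within about 1 mm, and the other things look undisturbed. Handing in.

```bash
python3 -c "
from workcell import bot
print(bot.job_done())"
```

```text
the job is handed in; nothing more can be done
None
```

The job is handed in at about 29 s: the tube tipped by itself onto the rubber stop and lies there, and the orange clip sits astride it within about 1 mm of directly above the brass rod, with nothing else seen to move; the judge's result was not shown.

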